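# Tare the dish and weigh a capacitor

### The job

Set the empty blue dish down on the bench scale's pan and slide it in under the orange spring roller until its lip is fully home and flush against the blue back stop; the roller resists on the way, so feel for the stop slowly, do not ram it and do not bear down hard on the pan. Let go, gently press the green tare key well down and hold it there for a second, and only then stand the black capacitor upright in the dish, setting it down rather than dropping it. Leave the jar and the solder spool where they stand.

Things in the scene. Friction and masses are not known exactly. Their poses are not given: they have to be found in the camera images.
- scale: Bench scale, fixed: white housing with a steel pan 250 (x) x 150 (y) mm on top, its top 68 mm above the table when empty; on its -y side a grey console 105 mm wide, 44 mm high, with display and tare key, out to y = -188 mm. Origin on the table under the pan's centre; x is the direction in which the dish is slid in, to the back stop; y points away from the console, z up.
- pan (a joint): How far the pan has sunk on its springs, m: 0 empty, grows downward by 0.5 mm per newton; at 9 mm it is on its overload stop.
- clip (a joint): How far the orange spring roller has been lifted, m: 0 at rest, about 2 mm with the dish's lip below it. It is pressed down with about 2 to 3 N; the lip lifts it when pushed in along the scale's x, which takes 5 to 9 N, then drags on it with 4 to 8 N. The stop behind is rigid: it may be pressed with 12 N at most, so feel for it slowly (about 10 mm/s).
- bridge (a point): On the pan below the middle of the orange roller (radius 10 mm, 70 mm along y, underside 4 mm above the pan) and its aluminium bridge (22 x 132 mm, 41 mm above the pan, posts 116 mm apart); 60 mm along the scale's x from its origin; axes as the scale. The blue back stop (110 mm wide, 16 mm high) is clamped behind it, its face anywhere from 14 to 48 mm further along x; that is not reported.
- dish: Empty blue dish, 90 (x) x 108 (y) mm outside, 22 mm high, walls and floor 4 mm, 0.16 kg. Origin under its centre, on its underside; x points to the lip, away from the handle. The lip is a flat tongue 50 mm wide and 6 mm thick at floor level reaching 76 mm beyond the wall; its last 14 mm slope down to a 3 mm edge.
- lip (a point): Middle of the front edge of the dish's lip, at the height of the underside: 121 mm along +x from the dish's origin.
- handle (a point): Grip point in the dish's white handle: 69 mm along -x from the dish's origin, 34 mm above its underside. The handle is an upright plate 12 mm thick (along the dish's y), 44 mm long (x, from 45 to 89 mm from the origin), from 10 to 46 mm above the underside. Axes as the dish.
- tare (a joint): Travel of the green tare key, m: 0 up, 0.008 fully down; the spring takes about 2 N to start moving, 4.6 N at 4 mm, 7.4 N fully down, and returns it. The tare registers while the key is more than 4 mm down.
- tare_top (a point): Middle of the top face of the green tare key (radius 13 mm), 59 mm above the table, which is pressed straight down. On the console at 45 mm along -x and 135 mm along -y of the scale's origin.
- capacitor: Black cylindrical capacitor, radius 17.5 mm, 50 mm high, silver top, 80 g, standing upright. Origin at the centre of its underside, z up its axis.
- jar: Bystander: amber glass jar with white cap, radius 22 mm, 55 mm high. Origin at the centre of its underside.
- spool: Bystander: solder spool, yellow flanges of radius 24 mm, 42 mm high. Origin at the centre of its underside.
Things that resemble listed ones, but are neither listed nor needed, are in the scene too. Of the things shaped like the dish, the blue one is meant.

How it is judged:
On the way, in this order (a step that is already met when the one before it is completed fails the run):
1. the empty dish is home: lip under the roller and flush with the back stop, and let go (x of stop_c0 in the frame of dish below 0.129 m and y of lip in the frame of bridge between -0.012 and 0.012 m and angle between the x axis of dish and the x axis of bridge, either way round below 0.06 rad and angle between dish's own z axis and vertical below 0.03 rad and value of joint clip above 0.001 m and contact force between the fingers and dish below 0.1 N and horizontal distance between capacitor and dish above 0.09 m), for 0.3 s.
2. the tare key is held down (more than half its travel) for at least half a second with the empty dish at home (all of step 1 and value of joint tare above 0.004 m), for 0.5 s.
At the end, for the whole second after the job is handed in: The dish lies flat on the pan with its lip under the roller (lifted by more than 1 mm), within 2 mm of the back stop, within 12 mm of the pan's middle line and square to it within 0.06 rad; the capacitor stands upright (within 0.1 rad) on the dish's floor; the tare key is up again; all is at rest (x of stop_c0 in the frame of dish below 0.129 m and y of lip in the frame of bridge between -0.012 and 0.012 m and angle between the x axis of dish and the x axis of bridge, either way round below 0.06 rad and angle between dish's own z axis and vertical below 0.03 rad and value of joint clip above 0.001 m and value of joint tare below 0.001 m and x of capacitor in the frame of dish between -0.045 and 0.045 m and y of capacitor in the frame of dish between -0.045 and 0.045 m and z of capacitor in the frame of dish below 0.009 m and angle between capacitor's own z axis and vertical below 0.1 rad and linear speed of each of capacitor, dish below 0.02 m/s); the robot touches nothing.
It fails at once if the dish is rammed against the back stop with more than 13 N (contact force between dish and stop_c0 above 13 N).
It fails at once if the pan is pressed down onto its overload stop (sunk more than 8.5 mm, about 17 N) (value of joint pan above 0.0085 m).
It fails at once if the tare key is pressed with more than 25 N (contact force between anything else and tare_c0 above 25 N).
It fails at once if the capacitor is dropped into the dish (falls free faster than 0.6 m/s over the dish, a drop of about 2 cm) (horizontal distance between capacitor and dish below 0.075 m and linear speed of capacitor above 0.6 m/s and contact force between the fingers and capacitor below 0.1 N).
It fails at once if the jar or the spool is moved by more than 30 mm or tipped over (distance of any of jar, spool from where it was at the start of the episode above 0.03 m or angle between any of jar, spool's own z axis and vertical above 0.5 rad).
It also fails if it takes over 72 s, if anything falls off the work surface, if the arm or the gripper's body presses on something with over 40 N, if the wrist force passes 120 N, or if a joint passes its speed limit or range.

### The arm

A 6-joint arm with a two-finger parallel gripper is mounted at the origin on the work surface. World frame = base frame: x ahead of the robot, y to its left, z up, the work surface at z = 0. Lengths are in m, angles in rad, forces in N, time in s.
With the tool pointing down it reaches from about 0.225 to 0.875 m from the base axis. Payload 3.4 kg.
Tool frame: the origin (TCP) lies at the very end of the fingers, on their centre line; the grasp point (between the pads) lies 19 mm behind it; x points along the fingers, y is the direction in which the jaws open and shut, and the axes are right-handed (so a half turn about x gives the same grasp; the last joint's range is limited). The gripper opens to 85 mm and grips with 20 to 120 N. Pads are 22 mm wide; open, the fingers measure 114 mm over their backs; the gripper's body (76 mm by 85 mm) begins 54 mm behind the grasp point. The pads swing forward as they close: fully open they stand 13 mm farther back than shut.
Start: joints at [-1.231, 0.276, 1.505, -0, 1.361, -0.121], TCP at [0.256, -0.515, 0.231] pointing down, gripper open.
Joint ranges: [-2.89, 2.89], [-0.75, 2.08], [0.22, 2.7], [-1.18, 4.32], [0.11, 2.71], [-2.7, 2.7]. Speed limits (rad/s): [2.57, 2.57, 3.14, 3.14, 3.14, 3.14].

### API

Orientations are given as a unit quaternion [w, x, y, z].
In Python, from rig import manip gives the robot as it stands. The module is installed in compiled form; this text tells all that it offers.
- The arm moves only by the tool play_rows, never from a script. Its argument "plan" is a list that holds one entry, the list of rows, each a list of 5 numbers: the closure, from 0 (fully open) to 1 (shut), then the shift along the tool's x, y, z in m, then the turn about the tool's x in degrees. A call has 1 to 12 rows; each row is the pose to reach, as a shift and turn from the pose measured when the call began, along the tool's axes at that moment; what a row does not reach only later rows make up. A row lasts 1/10 s, in which the tool goes at most 50 mm and 8.59 degrees, less where a joint would pass 70% of its speed; a pose out of reach is approached as far as the arm can. A call with a gripper value outside its range is refused whole. The fingers move at their own pace and stop on an object; "grip_force" is the grip in N (left out, the last holds). Time passes only in rows, so rows that repeat a pose let the fingers close. It gives the time, the measured TCP pose, the force and the opening at its end, in the units of the state.
- manip.get_state(): the state, without advancing time (a new reading comes with each control period).
- manip.get_image(name): name is "scene" or "top" or "wrist"; returns (picture, depth): 384x512x3 uint8, red, green, blue; 384x512 float32, m along the optical axis (not along the pixel's ray), 0 where there is no reading.
- manip.camera_params(name): a dict with "intrinsics" (3x3 intrinsics, pixels), "dist_coeffs" ([k1, k2, p1, p2, k3] as OpenCV has them; the pictures are not rectified), "R" (3x3) and "t" (3): a world point X has camera coordinates R X + t; the wrist camera has in their place "mount" (4x4, takes a point from camera to tool coordinates, whose origin is the TCP and whose axes are the tool frame's). Camera axes: x right, y down, z forward; pixel columns grow to the right and rows downward; lengths in m; the calibration is good to about 2 mm. A picture is of the moment at which its call begins: read the wrist's pose just before it. camera_params takes no time and is no camera call.
- manip.sign_off(): hands the job in, once; it reports no verdict.
The state is a dict: "clock": time; "qpos": joint angles; "qd": joint speeds; "effort": joint torques, N m; "position": TCP position; "ee_rot": TCP orientation; "contact_force": force on the tool from outside, world axes, zero at the start; "moment": the same for the moment, N m; "width": finger opening in m.
Only numpy, scipy, OpenCV 4.12 (cv2) and the standard library are available. Lean on these libraries where they do the work, as an engineer would, in place of code of your own. Each camera call takes 0.05 s, during which the arm holds its last target.

## Working session

There is one attempt and no reset: what is moved stays moved. The work goes in short steps, Python scripts to look and compute and a tool call to move; the robot and the scene stay as the last step left them, time stands still between calls to the robot, and variables do not carry over. Pictures are saved under pics/ and viewed, and the job is handed in when it is done.

Besides the shell and the picture viewer there is one more tool, called as a command line: name --argument value ..., lists and objects as JSON in quotes. play_rows: Moves the arm, as the interface text tells. Its arguments: {"type":"object","properties":{"plan":{"type":"array","items":{"type":"array","items":{"type":"array","items":{"type":"number"}}}},"grip_force":{"type":"number"}},"required":["plan"]}

```bash
ls; mkdir -p pics; python3 - <<'E'
from rig import manip
import cv2,numpy as np
np.set_printoptions(precision=4,suppress=True)
s=manip.get_state();print(s)
for n in ["scene","top","wrist"]:
    im,d=manip.get_image(n);cv2.imwrite(f"pics/{n}0.png",im[:,:,::-1]);np.save(f"{n}0.npy",d);np.save(f"{n}0im.npy",im)
    print(n,manip.camera_params(n))
E
```

```text
pics
{'clock': 0.0, 'qpos': array([-1.231 ,  0.2766,  1.5062,  0.    ,  1.3607, -0.121 ]), 'qd': array([-0.0006, -0.    ,  0.0005, -0.0022, -0.0009, -0.0011]), 'effort': array([ -0.0033, -41.6787, -24.5807,  -0.0007,   0.0111,   0.    ]), 'position': array([ 0.2555, -0.5145,  0.2304]), 'ee_rot': array([-0.1609, -0.6884, -0.1621,  0.6885]), 'contact_force': array([ 0.2541, -0.5668, -0.7778]), 'moment': array([0.0074, 0.0183, 0.0438]), 'width': 0.08551465425884243}
scene {'intrinsics': array([[491.4951,   0.    , 253.1319],
       [  0.    , 491.4951, 193.489 ],
       [  0.    ,   0.    ,   1.    ]]), 'dist_coeffs': array([-0.0631,  0.    ,  0.    ,  0.    ,  0.    ]), 'R': array([[ 0.6678,  0.7443, -0.0113],
       [ 0.5433, -0.4978, -0.676 ],
       [-0.5088,  0.4453, -0.7368]]), 't': array([-0.3803, -0.2121,  1.6552])}
top {'intrinsics': array([[391.1464,   0.    , 254.0424],
       [  0.    , 391.1464, 188.4044],
       [  0.    ,   0.    ,   1.    ]]), 'dist_coeffs': array([0.0088, 0.    , 0.    , 0.    , 0.    ]), 'R': array([[ 0.0015, -1.    ,  0.0008],
       [-0.9898, -0.0016, -0.1424],
       [ 0.1424, -0.0005, -0.9898]]), 't': array([0.0364, 0.5211, 1.3535])}
wrist {'intrinsics': array([[275.5567,   0.    , 255.9083],
       [  0.    , 275.5567, 189.7894],
       [  0.    ,   0.    ,   1.    ]]), 'dist_coeffs': array([-0.0508,  0.    ,  0.    ,  0.    ,  0.    ]), 'mount': array([[-0.0002, -0.2898,  0.9571, -0.1432],
       [ 1.    , -0.0004,  0.0001,  0.0008],
       [ 0.0004,  0.9571,  0.2898, -0.0731],
       [ 0.    ,  0.    ,  0.    ,  1.    ]])}
```

View pics/scene0.png

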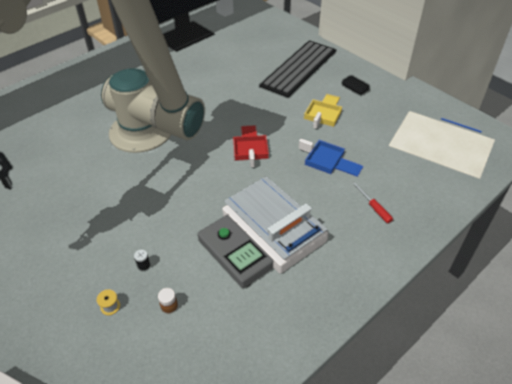

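View pics/top0.png

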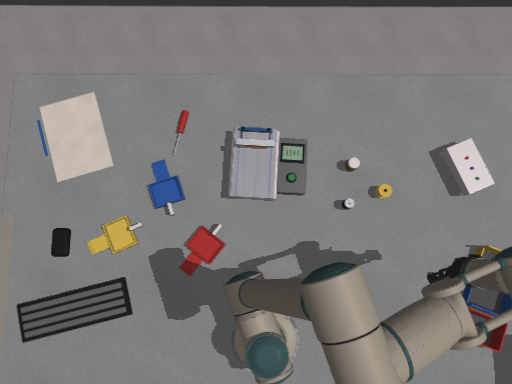

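View pics/wrist0.png

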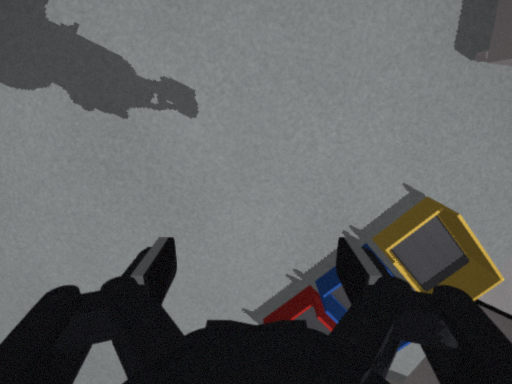

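```bash
cat > h.py <<'E'
import numpy as np,cv2
from rig import manip
from scipy.spatial.transform import Rotation as Ro
np.set_printoptions(precision=4,suppress=True)
def Rtool(s):
    w,x,y,z=s['ee_rot'];return Ro.from_quat([x,y,z,w]).as_matrix()
def ext(n,s=None):
    p=manip.camera_params(n)
    if n=='wrist':
        T=np.eye(4);T[:3,:3]=Rtool(s);T[:3,3]=s['position'];T=T@p['mount']
        return p,T[:3,:3],T[:3,3]
    return p,p['R'].T,-p['R'].T@p['t']
def norm(p,uv):
    return cv2.undistortPoints(np.asarray(uv,float).reshape(-1,1,2),p['intrinsics'],p['dist_coeffs']).reshape(-1,2)
def rays(n,uv,s=None):
    p,R,c=ext(n,s);q=norm(p,uv);return c,np.c_[q,np.ones(len(q))]@R.T
def plane(n,uv,z,s=None):
    c,d=rays(n,uv,s);return c+d*((z-c[2])/d[:,2])[:,None]
def cloud(n,uv,depth,s=None):
    uv=np.asarray(uv).reshape(-1,2).astype(int);c,d=rays(n,uv,s);z=depth[uv[:,1],uv[:,0]];return c+d*z[:,None]
def proj(n,X,s=None):
    p,R,c=ext(n,s);return cv2.projectPoints(np.asarray(X,float).reshape(-1,3),cv2.Rodrigues(R.T)[0],-R.T@c,p['intrinsics'],p['dist_coeffs'])[0].reshape(-1,2)
def hsv(im): return cv2.cvtColor(im,cv2.COLOR_RGB2HSV)
def mask(im,lo,hi,box=None):
    m=cv2.inRange(hsv(im),np.array(lo),np.array(hi))
    if box: 
        k=np.zeros_like(m);k[box[1]:box[3],box[0]:box[2]]=1;m=m*k
    return m
def crop(im,x0,y0,x1,y1,f,name):
    cv2.imwrite('pics/'+name,cv2.resize(im[y0:y1,x0:x1,::-1],None,fx=f,fy=f,interpolation=cv2.INTER_CUBIC))
E
python3 - <<'E'
from h import *
a=np.load('top0im.npy');b=np.load('scene0im.npy')
crop(a,140,110,320,220,4,'tc.png')
crop(b,180,120,380,280,4,'sc.png')
E
```

```text
(no output)
```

View pics/tc.png

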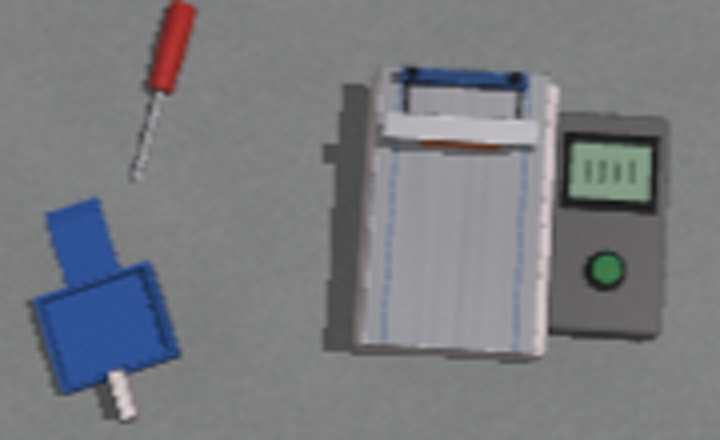

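View pics/sc.png

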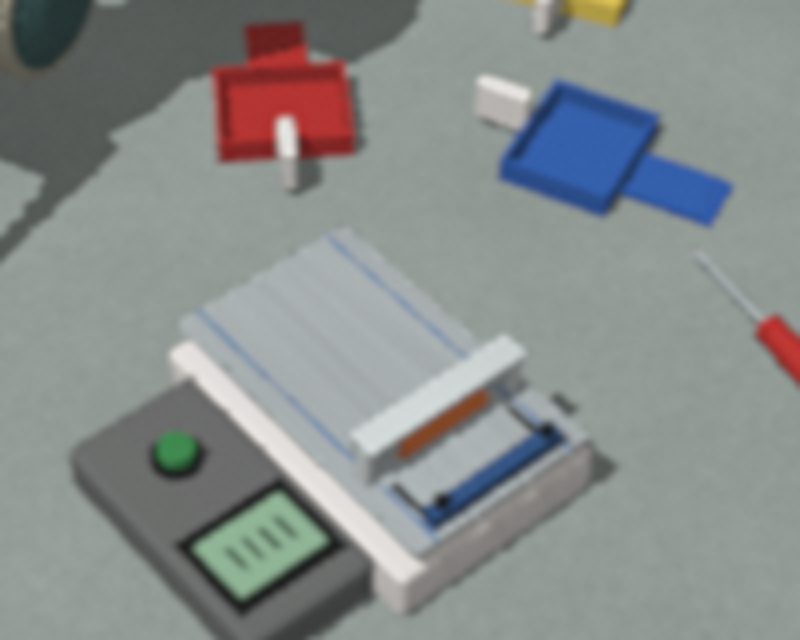

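```bash
python3 - <<'E'
from h import *
for n,boxes in (('top',dict(dish=(140,150,190,212),key=(282,168,300,188),tbl=(200,90,225,110),pan=(240,155,270,190),cap=(330,190,362,215),jar=(338,150,368,178),spool=(370,178,400,204))),('scene',dict(dish=(290,130,375,182),key=(210,222,240,245),tbl=(120,180,150,200),pan=(255,195,270,205),cap=(125,240,160,275),jar=(150,280,185,318),spool=(90,283,125,320)))):
    im=np.load(n+'0im.npy');d=np.load(n+'0.npy')
    def pts(m): v,u=np.nonzero(m);return np.c_[u,v]
    for k in ('tbl','pan'):
        b=boxes[k];m=np.zeros(im.shape[:2],np.uint8);m[b[1]:b[3],b[0]:b[2]]=1
        X=cloud(n,pts(m),d);print(n,k,X.mean(0),X.std(0))
    m=mask(im,(100,120,40),(125,255,255),boxes['dish']);uv=pts(m)
    X=cloud(n,uv,d);print('dish',len(uv),X.mean(0),X[:,2].min(),X[:,2].max())
    m=mask(im,(45,90,40),(85,255,255),boxes['key']);uv=pts(m);r=cv2.minEnclosingCircle(uv.astype(np.float32))
    print('key',len(uv),r, plane(n,[r[0]],.059),plane(n,[uv.mean(0)],.057))
    for k,zt in (('cap',.05),('jar',.055),('spool',.042)):
        b=boxes[k];X=cloud(n,[(u,v) for u in range(b[0],b[2]) for v in range(b[1],b[3])],d)
        t=X[X[:,2]>zt-.008];print(k,len(t),t.mean(0),(t.min(0)+t.max(0))/2,t.max(0)-t.min(0))
    # pan corner etc.: bridge
    b=(225,120,285,160) if n=='top' else (250,190,335,260)
    X=cloud(n,[(u,v) for u in range(b[0],b[2]) for v in range(b[1],b[3])],d)
    t=X[(X[:,2]>.1)];r=cv2.minAreaRect(t[:,:2].astype(np.float32)*1000);print('bridge',len(t),t.mean(0),r)
    b=(215,110,290,210) if n=='top' else (210,165,335,280)
    X=cloud(n,[(u,v) for u in range(b[0],b[2]) for v in range(b[1],b[3])],d)
    t=X[(X[:,2]>.052)];r=cv2.minAreaRect(t[:,:2].astype(np.float32)*1000);print('pan',len(t),t.mean(0),r)
E
```

```text
top tbl [0.859  0.1945 0.0156] [0.0584 0.0313 0.1406]
top pan [0.5738 0.0358 0.0721] [0.0374 0.0302 0.0587]
dish 1028 [0.5336 0.3619 0.0099] -0.004069820696149584 1.4138554281314732
key 49 ((291.2631530761719, 176.84210205078125), 3.9122209548950195) [[ 0.5591 -0.0935  0.059 ]] [[ 0.5592 -0.0937  0.057 ]]
cap 82 [ 0.4626 -0.2839  0.1009] [ 0.4041 -0.1379  0.7282] [0.1623 0.3518 1.3713]
jar 106 [ 0.6057 -0.3095  0.0818] [ 0.4772 -0.1487  0.7307] [0.3084 0.3733 1.3663]
spool 153 [ 0.5072 -0.4082  0.0968] [ 0.4305 -0.2068  0.7244] [0.2149 0.4895 1.3789]
bridge 260 [0.6603 0.0337 0.1504] ((503.63397216796875, 44.137996673583984), (130.77072143554688, 359.8116149902344), 86.45946502685547)
pan 3079 [0.6062 0.036  0.0843] ((529.4588623046875, 19.962890625), (209.18966674804688, 414.304443359375), 86.6847915649414)
scene tbl [ 0.2274 -0.1675  0.0104] [0.1025 0.0458 0.1067]
scene pan [0.5509 0.0503 0.0677] [0.0113 0.0113 0.002 ]
dish 1059 [0.5338 0.3573 0.0119] -0.0029589543779566796 1.0718627369724338
key 86 ((223.76315307617188, 232.7105255126953), 5.2849202156066895) [[ 0.5635 -0.0967  0.059 ]] [[ 0.5617 -0.0958  0.057 ]]
cap 141 [ 0.5071 -0.3101  0.0991] [ 0.8308 -0.4195  0.5569] [0.7611 0.2801 1.0299]
jar 210 [ 0.6192 -0.319   0.0639] [ 0.9017 -0.4278  0.5594] [0.6192 0.2635 1.0248]
spool 308 [ 0.5401 -0.4304  0.0787] [ 0.8506 -0.4801  0.5538] [0.7214 0.1589 1.0361]
bridge 414 [ 0.7088 -0.0076  0.1736] ((904.1202392578125, -255.44754028320312), (100.7183837890625, 858.671630859375), 38.60225296020508)
pan 4323 [0.6301 0.0225 0.0874] ((888.2828369140625, -166.2508544921875), (280.091064453125, 978.6538696289062), 55.37101364135742)
```

```bash
python3 - <<'E'
from h import *
for n in ('top','scene'):
    im=np.load(n+'0im.npy');d=np.load(n+'0.npy')
    v,u=np.nonzero(d>0);uv=np.c_[u,v];P=cloud(n,uv,d);col=hsv(im)[v,u]
    def sel(x0,x1,y0,y1,z0,z1): return (P[:,0]>x0)&(P[:,0]<x1)&(P[:,1]>y0)&(P[:,1]<y1)&(P[:,2]>z0)&(P[:,2]<z1)
    def rect(k):
        # trimmed (drop isolated)
        t=P[k];r=cv2.minAreaRect(t[:,:2].astype(np.float32)*1000);print(n,len(t),'med',np.median(t,0),'rect',np.array(r[0]),np.array(r[1]),r[2])
    print('bridge');rect(sel(.6,.75,-.06,.12,.1,.12))
    print('scale');rect(sel(.4,.78,-.06,.13,.058,.076))
    blue=(col[:,0]>100)&(col[:,0]<125)&(col[:,1]>120)
    print('stop');rect(sel(.6,.8,-.06,.12,.06,.1)&blue)
    print('dishblue');rect(sel(.4,.7,.25,.45,-.01,.03)&blue)
    print('rim');rect(sel(.4,.7,.25,.45,.017,.03)&blue)
    print('lip');rect(sel(.56,.7,.25,.45,-.01,.012)&blue)
    print('handle');rect(sel(.4,.55,.25,.42,.036,.055)&~blue)
    for k,b in (('cap',(.4,.53,-.34,-.2,.04,.06)),('jar',(.54,.68,-.38,-.26,.044,.065)),('spool',(.45,.6,-.48,-.36,.034,.05))):
        print(k);rect(sel(*b))
E
```

```text
bridge
top 252 med [0.671  0.0342 0.1104] rect [671.7487  33.7754] [130.7179  23.5219] 86.82029724121094
scale
top 2541 med [0.5918 0.0375 0.0695] rect [611.9513  37.1586] [150.2413 251.5616] 86.60128784179688
stop
top 89 med [0.7243 0.0342 0.0854] rect [724.369   32.7719] [109.8982  11.1414] 85.678466796875
dishblue
top 1023 med [0.5297 0.3673 0.0069] rect [548.7734 365.1979] [167.6838 110.0379] 19.196332931518555
rim
top 129 med [0.5239 0.3575 0.0226] rect [512.9771 352.9849] [ 91.5128 110.2121] 18.757343292236328
lip
top 231 med [0.593  0.3796 0.0072] rect [586.0147 373.4481] [98.3925 60.6534] 36.50416564941406
handle
top 49 med [0.4495 0.3281 0.0468] rect [448.6122 329.813 ] [42.8414 12.9949] 19.650123596191406
cap
top 80 med [ 0.468  -0.2956  0.0508] rect [ 467.3705 -295.9976] [32.7383 33.5166] 26.373809814453125
jar
top 108 med [ 0.6109 -0.316   0.0562] rect [ 612.0316 -316.0701] [37.1589 38.9779] 84.32400512695312
spool
top 144 med [ 0.5149 -0.426   0.0425] rect [ 515.4655 -427.2163] [44.1069 48.7063] 2.4065020084381104
bridge
scene 386 med [0.6724 0.0325 0.1084] rect [672.568
[... 306 characters left out ...]
7] rect [546.6738 365.707 ] [164.5858 113.8834] 21.142610549926758
rim
scene 150 med [0.5239 0.3386 0.0208] rect [513.3931 351.444 ] [ 88.0702 111.0526] 17.211854934692383
lip
scene 261 med [0.5924 0.3761 0.0055] rect [583.4012 369.2698] [99.7661 64.7335] 37.288639068603516
handle
scene 64 med [0.4507 0.33   0.0432] rect [449.511 330.65 ] [44.4737 19.1101] 21.78388786315918
cap
scene 144 med [ 0.4716 -0.2978  0.0483] rect [ 469.0412 -296.0543] [33.6784 34.8347] 48.09733963012695
jar
scene 217 med [ 0.6146 -0.3168  0.054 ] rect [ 612.0192 -316.0704] [38.6018 39.079 ] 49.65280532836914
spool
scene 297 med [ 0.5149 -0.4259  0.0421] rect [ 513.8412 -425.8017] [48.9086 48.9987] 59.735260009765625
```

```bash
cat >> h.py <<'E'
def to(xyz,yawx=None):
    "shift in tool axes to world xyz (None keeps), turn so jaw axis is perpendicular to world heading yawx deg"
    s=manip.get_state();R=Rtool(s);p=s['position']
    t=np.array([p[i] if xyz[i] is None else xyz[i] for i in range(3)])
    sh=R.T@(t-p);turn=0
    if yawx is not None:
        a=np.radians(yawx+90);y=R.T@np.array([np.cos(a),np.sin(a),0])
        turn=np.degrees(np.arctan2(y[2],y[1]));turn=(turn+90)%180-90
    print('clk',s['clock'],'pos',p,'heading',np.degrees(np.arctan2(R[1,1],R[0,1]))-90,'toolx',R[:,0],'q6',s['qpos'][5],'F',s['contact_force'],'w',s['width'])
    print('shift',np.round(sh,4),'turn',round(turn,2),'(alt',round(turn-180*np.sign(turn),1),')')
E
python3 - <<'E'
from h import *
to((.449,.3295,.16),19.4)
E
```

```text
clk 0.15 pos [ 0.2555 -0.5146  0.2306] heading -153.59482688602856 toolx [-0.0005  0.0014 -1.    ] q6 -0.12104403545698345 F [ 0.9023 -0.1493  0.3899] w 0.08552552890659519
shift [ 0.0717 -0.6699 -0.5487] turn 7.01 (alt -173.0 )
```

play_rows --plan '[[[0,0.03,-0.67,-0.549,7],[0,0.03,-0.67,-0.549,7],[0,0.03,-0.67,-0.549,7],[0,0.03,-0.67,-0.549,7],[0,0.03,-0.67,-0.549,7],[0,0.03,-0.67,-0.549,7],[0,0.03,-0.67,-0.549,7],[0,0.03,-0.67,-0.549,7],[0,0.03,-0.67,-0.549,7],[0,0.03,-0.67,-0.549,7],[0,0.03,-0.67,-0.549,7],[0,0.03,-0.67,-0.549,7]]]' --grip_force 60

```text
clock: 1.35
position: [0.3896, 0.0715, 0.2109]
ee_rot: [0.119, 0.697, 0.12, -0.697]
contact_force: [1.8, -1.1, -0.3]
width: 0.0852
```

```bash
python3 - <<'E'
from h import *
to((.449,.3295,.16),19.4)
E
```

```text
clk 1.35 pos [0.3896 0.0715 0.2109] heading -160.58818510563344 toolx [ 0.0004  0.001  -1.    ] q6 1.236011881919594 F [ 1.7917 -1.1242 -0.2895] w 0.08523983126213505
shift [ 0.0512 -0.2236 -0.1418] turn 0.01 (alt -180.0 )
```

play_rows --plan '[[[0,0.02,-0.224,-0.142,0],[0,0.02,-0.224,-0.142,0],[0,0.02,-0.224,-0.142,0],[0,0.03,-0.224,-0.142,0],[0,0.05,-0.224,-0.142,0],[0,0.05,-0.224,-0.142,0],[0,0.05,-0.224,-0.142,0]]]'

```text
clock: 2.05
position: [0.4485, 0.3325, 0.1588]
ee_rot: [-0.12, -0.696, -0.121, 0.698]
contact_force: [-0.1, -0.2, 0.1]
width: 0.0853
```

```bash
python3 - <<'E'
from h import *
s=manip.get_state()
im,d=manip.get_image('wrist');cv2.imwrite('pics/w1.png',im[:,:,::-1])
v,u=np.nonzero((d>0)&(d<.4));P=cloud('wrist',np.c_[u,v],d,s);c=hsv(im)[v,u]
k=(P[:,2]>.04)&(P[:,2]<.052)&(abs(P[:,0]-.449)<.05)&(abs(P[:,1]-.329)<.05)&(c[:,2]>120)
t=P[k];print(len(t),t.mean(0),cv2.minAreaRect(t[:,:2].astype(np.float32)*1000))
to((.449,.3295,.015),19.4)
E
```

```text
510 [0.4487 0.3321 0.0464] ((448.4235534667969, 331.9713134765625), (42.32609176635742, 10.871604919433594), 19.439491271972656)
clk 2.1 pos [0.4483 0.3307 0.1597] heading -160.44704451134484 toolx [-0.0023 -0.0008 -1.    ] q6 1.739681453514311 F [ 0.1586  0.4746 -0.0934] w 0.08558074145039915
shift [ 0.1447  0.0013 -0.0006] turn 0.15 (alt -179.8 )
```

View pics/w1.png

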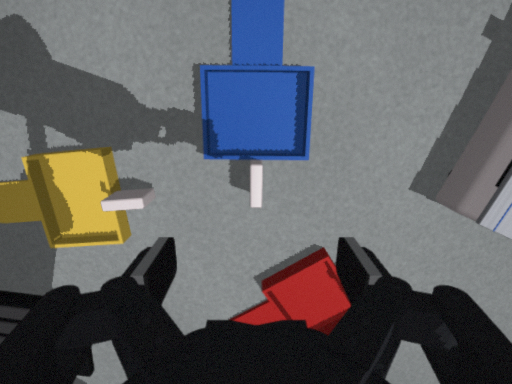

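play_rows --plan '[[[0,0.05,0.001,-0.001,0],[0,0.1,0.001,-0.001,0],[0,0.13,0.001,-0.001,0],[0,0.144,0.001,-0.001,0],[0,0.144,0.001,-0.001,0],[0,0.144,0.001,-0.001,0],[1,0.144,0.001,-0.001,0],[1,0.144,0.001,-0.001,0],[1,0.144,0.001,-0.001,0],[1,0.144,0.001,-0.001,0],[1,0.144,0.001,-0.001,0],[1,0.144,0.001,-0.001,0]]]'

```text
clock: 3.3
position: [0.4494, 0.3303, 0.0162]
ee_rot: [-0.12, -0.696, -0.12, 0.697]
contact_force: [-1.1, 0.2, 4.2]
width: 0.0109
```

play_rows --plan '[[[1,0,0,0,0],[1,0,0,0,0],[1,0,0,0,0]]]'

```text
clock: 3.6
position: [0.4494, 0.3303, 0.0162]
ee_rot: [-0.12, -0.696, -0.12, 0.697]
contact_force: [-0.8, 0.6, 1.0]
width: 0.0108
```

```bash
python3 - <<'E'
from h import *
to((.449,.3295,.015),19.4)
E
```

```text
clk 3.6 pos [0.4494 0.3303 0.0162] heading -160.44851273308404 toolx [-0.0017 -0.0002 -1.    ] q6 1.7375849939673318 F [-0.7998  0.6404  1.0156] w 0.01079597434777067
shift [0.0012 0.0006 0.0007] turn 0.15 (alt -179.8 )
```

play_rows --plan '[[[1,-0.03,0,0,0],[1,-0.07,0,0,0],[1,-0.11,0,0,0],[1,-0.14,0,0,0],[1,-0.14,0,0,0],[1,-0.14,0,0,0]]]'

```text
clock: 4.2
position: [0.4493, 0.3301, 0.1559]
ee_rot: [-0.12, -0.696, -0.12, 0.698]
contact_force: [-0.1, 0.1, -2.0]
width: 0.0112
```

```bash
python3 - <<'E'
from h import *
to((.4703,.0457,.156),-3.4)
im,d=manip.get_image('wrist');cv2.imwrite('pics/w2.png',im[:,:,::-1])
E
```

```text
clk 4.2 pos [0.4493 0.3301 0.1559] heading -160.44427539495436 toolx [-0.0021 -0.0005 -1.    ] q6 1.7376664432155216 F [-0.1276  0.117  -2.0004] w 0.011217548910608274
shift [-0.      0.275   0.0754] turn 22.96 (alt -157.0 )
```

View pics/w2.png

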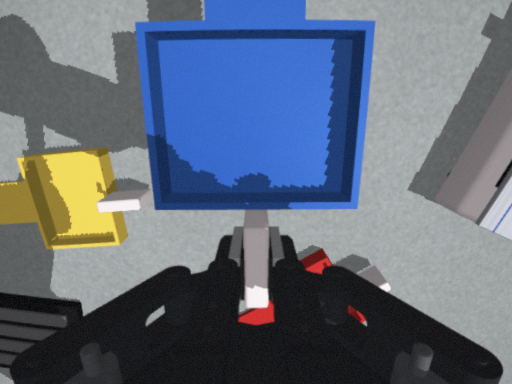

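The dish hangs in the gripper by its handle (256,270), roughly square to the jaws. Moving it to the scale.

play_rows --plan '[[[1,0,0.03,0.008,3],[1,0,0.06,0.016,6],[1,0,0.09,0.024,9],[1,0,0.12,0.032,12],[1,0,0.15,0.041,15],[1,0,0.18,0.049,18],[1,0,0.21,0.057,21],[1,0,0.24,0.066,23],[1,0,0.265,0.073,23],[1,0,0.275,0.0755,23],[1,0,0.275,0.0755,23],[1,0,0.275,0.0755,23]]]'

```text
clock: 5.45
position: [0.4687, 0.0459, 0.1542]
ee_rot: [0.021, -0.704, 0.022, 0.709]
contact_force: [-1.1, 0.2, -0.7]
width: 0.011
```

```bash
python3 - <<'E'
from h import *
to((.4703,.0457,.095),-3.4)
s=manip.get_state()
for n in ('wrist','top','scene'):
    im,d=manip.get_image(n);cv2.imwrite(f'pics/{n}3.png',im[:,:,::-1])
    v,u=np.nonzero((d>0));P=cloud(n,np.c_[u,v],d,s);c=hsv(im)[v,u]
    b=(c[:,0]>100)&(c[:,0]<125)&(c[:,1]>120)&(abs(P[:,0]-.56)<.14)&(abs(P[:,1]-.04)<.07)&(P[:,2]>.12)&(P[:,2]<.18)
    t=P[b]
    A=np.c_[t[:,:2]-[.54,.04],np.ones(len(t))]
    rim=t[:,2]>np.percentile(t[:,2],90)-.006
    print(n,len(t),'z pct',np.percentile(t[:,2],[2,10,30,50,70,90,98]),cv2.minAreaRect(t[:,:2].astype(np.float32)*1000))
    # floor inner: x .51-.57 
    f=t[(abs(t[:,0]-.535)<.03)&(abs(t[:,1]-.042)<.04)];print(' floor z fit',np.linalg.lstsq(np.c_[f[:,:2]-[.535,.042],np.ones(len(f))],f[:,2],rcond=None)[0])
    print(' lip end', np.median(t[t[:,0]>.62],0) if (t[:,0]>.62).any() else None)
E
```

```text
clk 5.45 pos [0.4687 0.0459 0.1542] heading -183.46871062532892 toolx [-0.0067 -0.0007 -1.    ] q6 1.5824339207725964 F [-1.1048  0.2334 -0.743 ] w 0.011041039812391521
shift [ 0.0592  0.     -0.002 ] turn -0.07 (alt 179.9 )
wrist 43805 z pct [0.1409 0.1415 0.1421 0.1426 0.1449 0.1598 0.1608] ((541.5205688476562, 40.72467803955078), (109.16309356689453, 103.75850677490234), 86.7142105102539)
 floor z fit [-0.0051 -0.0016  0.1421]
 lip end None
top 269 z pct [0.1389 0.141  0.1432 0.1443 0.146  0.1476 0.1495] ((624.8846435546875, 36.15034484863281), (47.12086868286133, 64.88555145263672), 86.1509780883789)
 floor z fit [0. 0. 0.]
 lip end [0.6381 0.0359 0.144 ]
scene 1656 z pct [0.1384 0.1402 0.1421 0.1436 0.1461 0.1577 0.1612] ((573.8853149414062, 38.630062103271484), (110.24945068359375, 167.54888916015625), 86.89991760253906)
 floor z fit [ 0.0013 -0.0029  0.1419]
 lip end [0.639  0.0352 0.1428]
```

View pics/scene3.png

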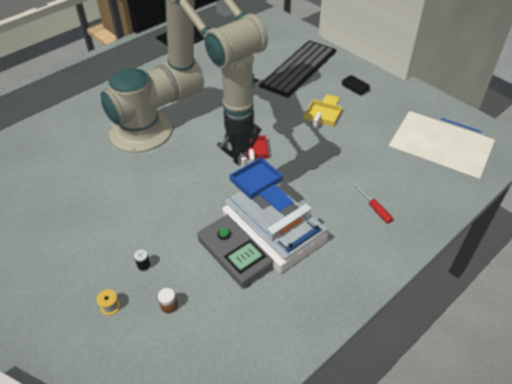

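View pics/wrist3.png

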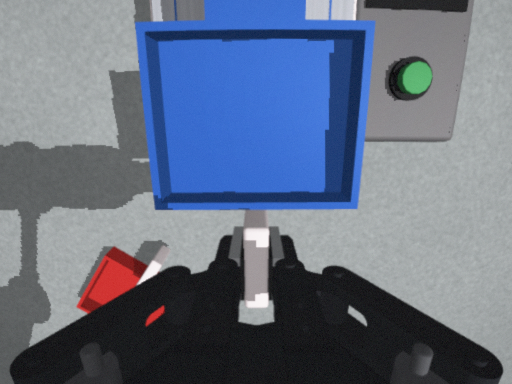

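play_rows --plan '[[[1,0.02,0,0,0],[1,0.04,0,-0.001,0],[1,0.055,0,-0.002,0],[1,0.063,0,-0.002,0],[1,0.066,0,-0.002,0],[1,0.066,0,-0.002,0],[1,0.066,0,-0.002,0]]]'

```text
clock: 6.3
position: [0.4714, 0.0463, 0.0895]
ee_rot: [0.02, -0.705, 0.021, 0.708]
contact_force: [-0.0, -0.4, -1.7]
width: 0.0108
```

```bash
python3 - <<'E'
from h import *
to((.4703,.0457,.0835),-3.4)
E
```

```text
clk 6.3 pos [0.4714 0.0463 0.0895] heading -183.35380717860335 toolx [-0.0037 -0.0013 -1.    ] q6 1.5822832731439382 F [-0.0115 -0.3728 -1.7383] w 0.010810334807113355
shift [0.006  0.0006 0.001 ] turn 0.05 (alt -180.0 )
```

play_rows --plan '[[[1,0.001,0.0005,0,0],[1,0.002,0.0005,0,0],[1,0.003,0.0005,0,0],[1,0.004,0.0005,0,0],[1,0.005,0.0005,0,0],[1,0.005,0.0005,0,0],[1,0.005,0.0005,0,0]]]'

```text
clock: 7.0
position: [0.4713, 0.0457, 0.0845]
ee_rot: [0.02, -0.705, 0.021, 0.708]
contact_force: [-1.0, -1.1, -0.5]
width: 0.0109
```

play_rows --plan '[[[1,0.0005,0,0,0],[1,0.001,0,0,0],[1,0.001,0,0,0],[1,0.001,0,0,0]]]'

```text
clock: 7.4
position: [0.4713, 0.0457, 0.0836]
ee_rot: [0.02, -0.706, 0.021, 0.708]
contact_force: [-0.5, -0.8, 0.5]
width: 0.0109
```

```bash
python3 - <<'E'
from h import *
to((.4703,.0457,.0835),-3.4)
im,d=manip.get_image('scene');crop(im,190,130,350,280,5,'s4.png')
E
```

```text
clk 7.4 pos [0.4713 0.0457 0.0836] heading -183.3541181704108 toolx [-0.0036 -0.0013 -1.    ] q6 1.5812578637989625 F [-0.4523 -0.829   0.5044] w 0.010879344928793581
shift [0.0001 0.0001 0.001 ] turn 0.05 (alt -180.0 )
```

View pics/s4.png

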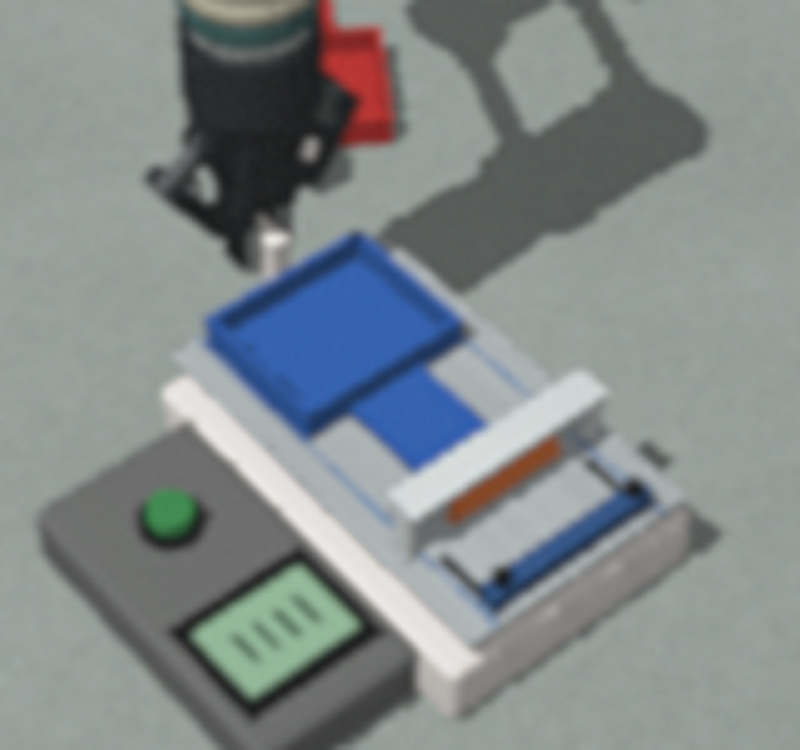

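play_rows --plan '[[[1,0,0,-0.001,0],[1,0,0,-0.002,0],[1,0,0,-0.003,0],[1,0,0,-0.004,0],[1,0,0,-0.005,0],[1,0,0,-0.006,0],[1,0,0,-0.007,0],[1,0,0,-0.008,0],[1,0,0,-0.009,0],[1,0,0,-0.01,0]]]'

```text
clock: 8.45
position: [0.4814, 0.0451, 0.0835]
ee_rot: [0.02, -0.706, 0.021, 0.708]
contact_force: [-1.2, 0.6, 0.8]
width: 0.0111
```

play_rows --plan '[[[1,0,0,-0.001,0],[1,0,0,-0.002,0],[1,0,0,-0.003,0],[1,0,0,-0.004,0],[1,0,0,-0.005,0],[1,0,0,-0.006,0]]]'

```text
clock: 9.05
position: [0.487, 0.0448, 0.0834]
ee_rot: [0.02, -0.705, 0.021, 0.708]
contact_force: [-2.9, -0.3, 0.5]
width: 0.0107
```

```bash
python3 - <<'E'
from h import *
to((None,None,None),-3.4)
E
```

```text
clk 9.05 pos [0.487  0.0448 0.0834] heading -183.353653497819 toolx [-0.0046 -0.0013 -1.    ] q6 1.580939656372717 F [-2.8618 -0.2693  0.5394] w 0.010737002698051413
shift [0. 0. 0.] turn 0.05 (alt -180.0 )
```

play_rows --plan '[[[1,0,0,-0.001,0],[1,0,0,-0.002,0],[1,0,0,-0.003,0],[1,0,0,-0.004,0],[1,0,0,-0.005,0],[1,0,0,-0.006,0]]]'

```text
clock: 9.65
position: [0.4909, 0.0446, 0.083]
ee_rot: [0.02, -0.704, 0.021, 0.71]
contact_force: [-6.3, 0.2, 2.8]
width: 0.0106
```

play_rows --plan '[[[1,0,0,-0.001,0],[1,0,0,-0.002,0],[1,0,0,-0.003,0],[1,0,0,-0.004,0],[1,0,0,-0.005,0],[1,0,0,-0.006,0]]]'

```text
clock: 10.25
position: [0.4947, 0.0444, 0.0826]
ee_rot: [0.02, -0.702, 0.021, 0.712]
contact_force: [-7.6, -0.2, 3.2]
width: 0.0115
```

play_rows --plan '[[[1,0,0,-0.001,0],[1,0,0,-0.002,0],[1,0,0,-0.003,0],[1,0,0,-0.004,0],[1,0,0,-0.005,0],[1,0,0,-0.006,0]]]'

```text
clock: 10.85
position: [0.4988, 0.0443, 0.0824]
ee_rot: [0.02, -0.701, 0.021, 0.713]
contact_force: [-6.9, -0.5, 3.1]
width: 0.0108
```

```bash
python3 - <<'E'
from h import *
s=manip.get_state();to((None,None,None),-3.4)
im,d=manip.get_image('scene');crop(im,190,130,350,280,5,'s5.png')
im,d=manip.get_image('wrist');cv2.imwrite('pics/w5.png',im[:,:,::-1])
v,u=np.nonzero((d>0));P=cloud('wrist',np.c_[u,v],d,s)
f=P[(abs(P[:,0]-s['position'][0]-.069)<.03)&(abs(P[:,1]-.042)<.04)&(P[:,2]<.08)];print(np.median(f,0),np.linalg.lstsq(np.c_[f[:,:2]-f[:,:2].mean(0),np.ones(len(f))],f[:,2],rcond=None)[0])
E
```

```text
clk 10.85 pos [0.4988 0.0443 0.0824] heading -183.34490532502767 toolx [-0.017  -0.0006 -0.9999] q6 1.5806822444824278 F [-6.8782 -0.5242  3.1096] w 0.010845694562424821
shift [0. 0. 0.] turn 0.05 (alt -179.9 )
[0.5701 0.0418 0.0706] [-0.0025 -0.0006  0.0706]
```

View pics/s5.png

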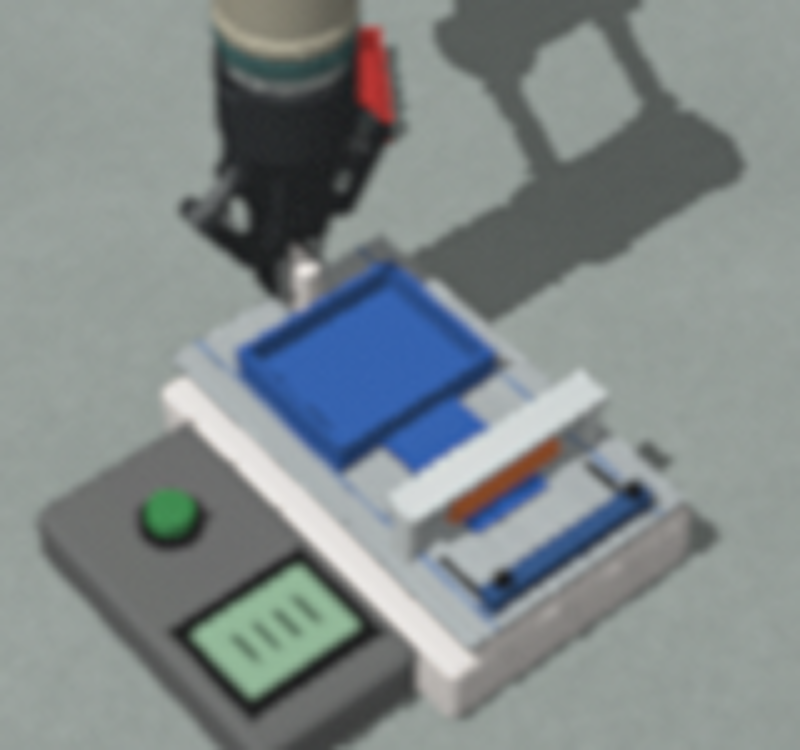

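View pics/w5.png

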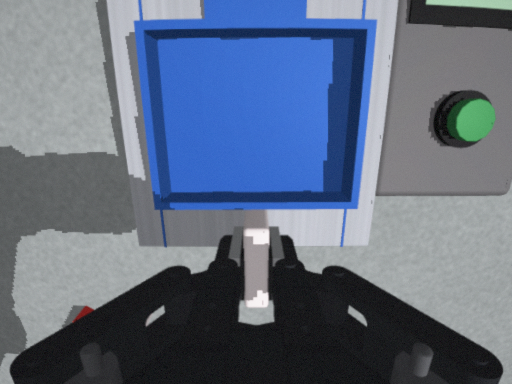

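play_rows --plan '[[[1,0,0,-0.002,0],[1,0,0,-0.0035,0],[1,0,0,-0.005,0],[1,0,0,-0.0065,0],[1,0,0,-0.008,0],[1,-0.0005,0,-0.0095,0],[1,-0.0005,0,-0.011,0],[1,-0.0005,0,-0.0125,0],[1,-0.0005,0,-0.014,0],[1,-0.0005,0,-0.0155,0],[1,-0.0005,0,-0.017,0],[1,-0.0005,0,-0.0185,0]]]'

```text
clock: 12.15
position: [0.5157, 0.0433, 0.0824]
ee_rot: [0.02, -0.7, 0.021, 0.714]
contact_force: [-7.3, 0.7, 3.0]
width: 0.0114
```

```bash
python3 - <<'E'
from h import *
s=manip.get_state();to((None,None,None),-3.4)
im,d=manip.get_image('scene');crop(im,260,190,340,250,9,'s6.png')
a=mask(im,(100,120,40),(125,255,255),(260,190,340,250));n,l,st,c=cv2.connectedComponentsWithStats(a)
for i in range(1,n):
    if st[i,4]>8:
        v,u=np.nonzero(l==i);P=cloud('scene',np.c_[u,v],d);print(st[i],np.median(P,0),cv2.minAreaRect(P[:,:2].astype(np.float32)*1000))
E
```

```text
clk 12.15 pos [0.5157 0.0433 0.0824] heading -183.34154413881637 toolx [-0.0202 -0.0004 -0.9998] q6 1.5803556154774228 F [-7.2875  0.6521  3.0258] w 0.011390751373275384
shift [0. 0. 0.] turn 0.06 (alt -179.9 )
[260 190  33  38 862] [0.5942 0.0533 0.0713] ((896.0250244140625, -214.44546508789062), (85.87373352050781, 931.1611938476562), 47.56439971923828)
[284 225  19  15 144] [0.6905 0.0308 0.0708] ((934.0299072265625, -261.7012634277344), (44.96723175048828, 812.6795654296875), 39.78787612915039)
[286 229  33  21 138] [0.7277 0.0296 0.0808] ((726.9370727539062, 26.859424591064453), (100.7997817993164, 11.457725524902344), 85.6875228881836)
```

View pics/s6.png

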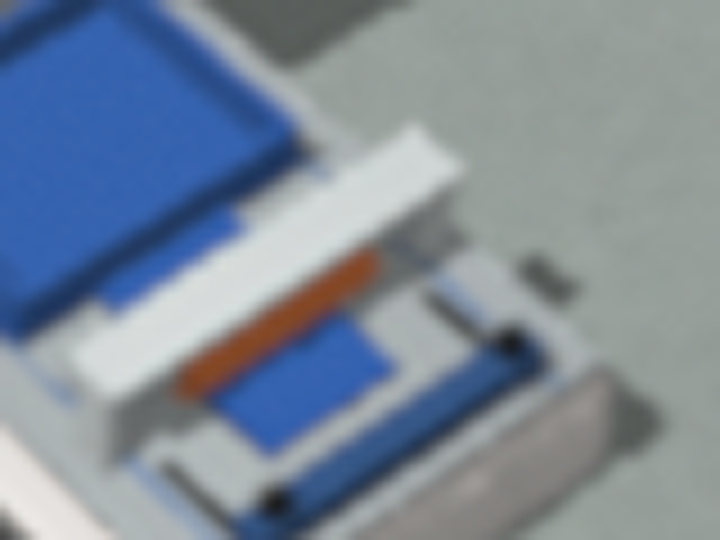

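play_rows --plan '[[[1,0,0,-0.002,0],[1,0,0,-0.003,0],[1,0,0,-0.004,0],[1,0,0,-0.005,0],[1,0,0,-0.006,0],[1,0,0,-0.007,0],[1,0,0,-0.008,0],[1,-0.0003,0,-0.009,0],[1,-0.0003,0,-0.01,0]]]'

```text
clock: 13.1
position: [0.5242, 0.0429, 0.0824]
ee_rot: [0.02, -0.699, 0.021, 0.715]
contact_force: [-5.9, 0.4, 2.8]
width: 0.0106
```

```bash
python3 - <<'E'
from h import *
s=manip.get_state();to((None,None,None),-3.4)
im,d=manip.get_image('scene');crop(im,260,190,340,250,9,'s7.png')
E
```

```text
clk 13.1 pos [0.5242 0.0429 0.0824] heading -183.3370818651308 toolx [-0.0232 -0.0003 -0.9997] q6 1.5802046978756215 F [-5.9329  0.4111  2.8179] w 0.010600080360944083
shift [0. 0. 0.] turn 0.06 (alt -179.9 )
```

View pics/s7.png

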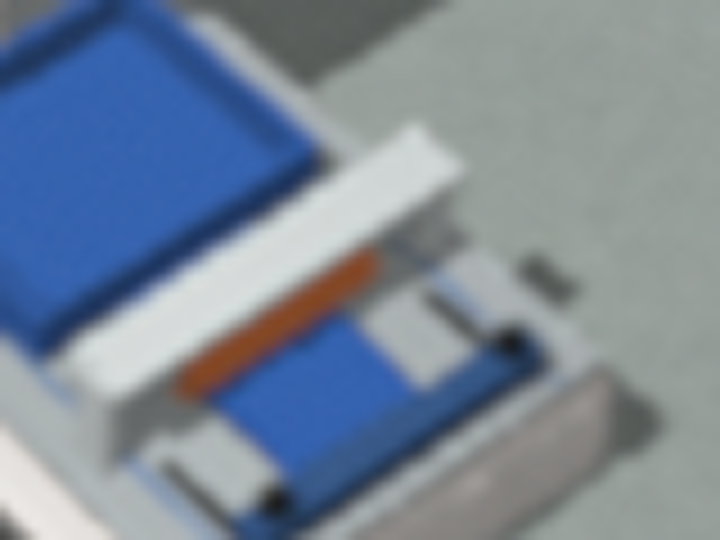

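play_rows --plan '[[[1,0,0,-0.0015,0],[1,0,0,-0.0025,0],[1,0,0,-0.0035,0],[1,0,0,-0.004,0]]]'

```text
clock: 13.55
position: [0.5268, 0.0428, 0.0822]
ee_rot: [0.02, -0.697, 0.021, 0.716]
contact_force: [-7.1, 0.2, 2.8]
width: 0.0111
```

play_rows --plan '[[[1,0,0,-0.0015,0],[1,0,0,-0.0025,0],[1,0,0,-0.0035,0]]]'

```text
clock: 13.85
position: [0.5285, 0.0427, 0.082]
ee_rot: [0.02, -0.696, 0.021, 0.717]
contact_force: [-6.0, 0.7, 3.6]
width: 0.0115
```

play_rows --plan '[[[1,-0.0003,0,-0.0015,0],[1,-0.0003,0,-0.0025,0],[1,-0.0003,0,-0.003,0]]]'

```text
clock: 14.15
position: [0.5298, 0.0427, 0.0821]
ee_rot: [0.02, -0.695, 0.021, 0.718]
contact_force: [-7.7, -0.5, 3.3]
width: 0.0114
```

play_rows --plan '[[[1,-0.0003,0,-0.0015,0],[1,-0.0003,0,-0.0025,0],[1,-0.0003,0,-0.003,0]]]'

```text
clock: 14.45
position: [0.5306, 0.0427, 0.0821]
ee_rot: [0.02, -0.693, 0.021, 0.72]
contact_force: [-9.0, 0.8, 4.1]
width: 0.0111
```

```bash
python3 - <<'E'
from h import *
s=manip.get_state();to((None,None,None),-3.4)
im,d=manip.get_image('top');crop(im,210,110,310,210,7,'t8.png')
im,d=manip.get_image('wrist');cv2.imwrite('pics/w8.png',im[:,:,::-1])
v,u=np.nonzero((d>0));P=cloud('wrist',np.c_[u,v],d,s);c=hsv(im)[v,u]
f=P[(abs(P[:,0]-s['position'][0]-.069)<.03)&(abs(P[:,1]-.038)<.04)&(P[:,2]<.08)];print(np.median(f,0),np.linalg.lstsq(np.c_[f[:,:2]-f[:,:2].mean(0),np.ones(len(f))],f[:,2],rcond=None)[0])
b=(c[:,0]>100)&(c[:,0]<125)&(c[:,1]>120)&(P[:,2]>.083)
t=P[b&(P[:,0]<.66)];print(len(t),cv2.minAreaRect(t[:,:2].astype(np.float32)*1000))
E
```

```text
clk 14.45 pos [0.5306 0.0427 0.0821] heading -183.32065372288557 toolx [-0.0375  0.0004 -0.9993] q6 1.5801686212803479 F [-8.969   0.7775  4.1218] w 0.01107434991693591
shift [0. 0. 0.] turn 0.08 (alt -179.9 )
[0.6021 0.0378 0.0704] [-0.001  -0.0006  0.0704]
9300 ((584.0006713867188, 42.441375732421875), (116.15941619873047, 118.06166076660156), 86.48140716552734)
```

View pics/t8.png

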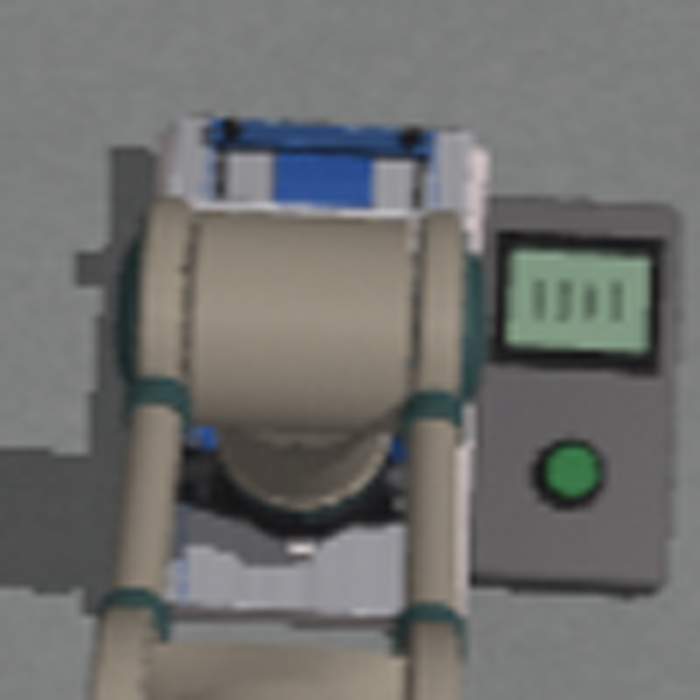

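View pics/w8.png

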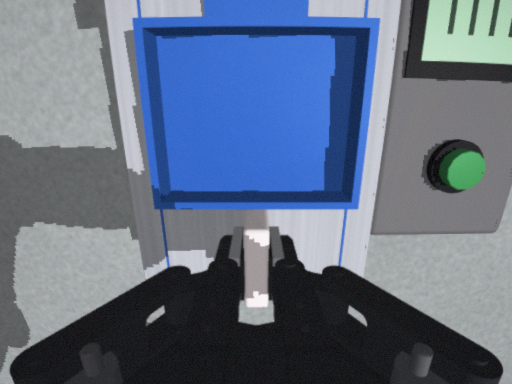

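play_rows --plan '[[[1,-0.0003,0,-0.0015,0],[1,-0.0003,0,-0.0025,0],[1,-0.0003,0,-0.003,0]]]'

```text
clock: 14.85
position: [0.5305, 0.0427, 0.082]
ee_rot: [0.02, -0.691, 0.021, 0.722]
contact_force: [-9.7, 0.1, 4.0]
width: 0.011
```

play_rows --plan '[[[1,-0.0005,0,-0.0015,0],[1,-0.0005,0,-0.0025,0],[1,-0.0005,0,-0.0035,0],[1,-0.0005,0,-0.004,0]]]'

```text
clock: 15.25
position: [0.5305, 0.0427, 0.0818]
ee_rot: [0.02, -0.688, 0.021, 0.725]
contact_force: [-11.4, 0.6, 4.9]
width: 0.0111
```

play_rows --plan '[[[1,0,0,-0.001,0],[1,0,0,-0.001,0],[0.6,0,0,-0.001,0],[0.6,0,0,-0.001,0],[0.6,0,0,-0.001,0]]]' --grip_force 20

```text
clock: 15.75
position: [0.5326, 0.0425, 0.0819]
ee_rot: [0.02, -0.689, 0.021, 0.724]
contact_force: [0.2, 0.7, -0.3]
width: 0.0338
```

```bash
python3 - <<'E'
from h import *
s=manip.get_state();to((.56,-.094,.22),-3.4);R=Rtool(s);print(R)
im,d=manip.get_image('wrist');cv2.imwrite('pics/w9.png',im[:,:,::-1])
E
```

```text
clk 15.75 pos [0.5326 0.0425 0.0819] heading -183.31342948060333 toolx [-0.05    0.0008 -0.9987] q6 1.5802356529298183 F [ 0.2279  0.6517 -0.2576] w 0.03381959483482264
shift [-0.1394  0.135  -0.0284] turn 0.08 (alt -179.9 )
[[-0.05   -0.0578 -0.9971]
 [ 0.0008 -0.9983  0.0578]
 [-0.9987  0.0021  0.05  ]]
```

View pics/w9.png

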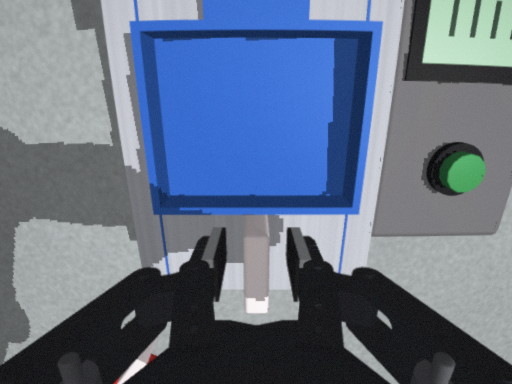

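play_rows --plan '[[[0.6,-0.02,0,0.001,0],[0.6,-0.05,0,0.0025,0],[0.6,-0.1,0,0.005,0],[1,-0.1,0.05,-0.01,0],[1,-0.1,0.1,-0.02,0],[1,-0.1,0.135,-0.03,0],[1,-0.1,0.135,-0.03,0],[1,-0.1,0.135,-0.03,0],[1,-0.1,0.135,-0.03,0]]]'

```text
clock: 16.7
position: [0.5592, -0.0932, 0.1802]
ee_rot: [0.02, -0.688, 0.02, 0.725]
contact_force: [0.6, 0.6, 0.2]
width: -0.0003
```

```bash
python3 - <<'E'
from h import *
s=manip.get_state();to((.5593,-.0946,.065),-3.4)
im,d=manip.get_image('wrist');cv2.imwrite('pics/w10.png',im[:,:,::-1])
m=mask(im,(45,90,40),(85,255,255));n,l,st,c=cv2.connectedComponentsWithStats(m);print(st[1:],c[1:])
im,d=manip.get_image('scene');crop(im,190,150,350,280,5,'s10.png')
m=mask(im,(45,90,40),(85,255,255),(200,210,245,250));print(plane('scene',[np.argwhere(m)[:,::-1].mean(0)],.057))
v,u=np.nonzero((d>0));P=cloud('scene',np.c_[u,v],d);c=hsv(im)[v,u]
b=(c[:,0]>100)&(c[:,0]<125)&(c[:,1]>120)&(abs(P[:,0]-.61)<.14)&(abs(P[:,1]-.04)<.07)&(P[:,2]>.065)&(P[:,2]<.1)
t=P[b]; r=t[(t[:,2]>.086)&(t[:,0]<.66)];print('rim',cv2.minAreaRect(r[:,:2].astype(np.float32)*1000),np.median(r,0))
l=t[(t[:,2]<.079)&(t[:,0]>.68)];print('lip',l.max(0),np.percentile(l[:,0],[90,99]))
E
```

```text
clk 16.7 pos [ 0.5592 -0.0932  0.1802] heading -183.29835602913352 toolx [-0.0511  0.0017 -0.9987] q6 1.3523417915949165 F [0.5948 0.5652 0.2253] w -0.00026280035173755097
shift [ 0.1151  0.0012 -0.0061] turn 0.1 (alt -179.9 )
[[242 164  27  28 596]] [[255.1057 177.6946]]
[[ 0.5617 -0.0959  0.057 ]]
rim ((600.2807006835938, 37.18639373779297), (109.3323745727539, 90.17459106445312), 86.55502319335938) [0.6183 0.0197 0.0888]
lip [0.7324 0.0638 0.0787] [0.7106 0.7304]
```

View pics/w10.png

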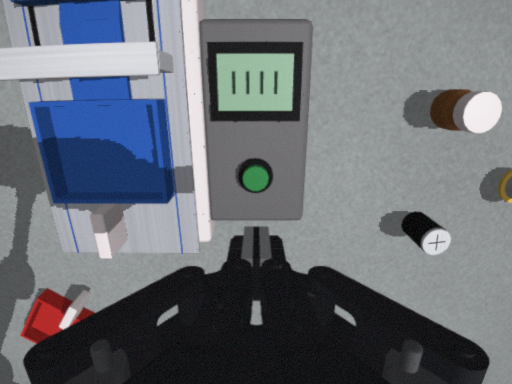

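View pics/s10.png

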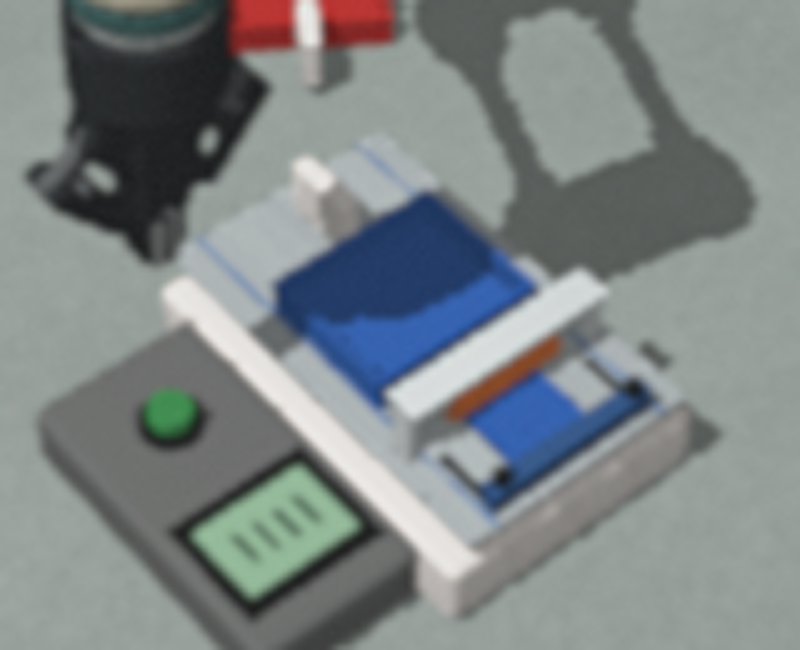

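```bash
python3 - <<'E'
from h import *
s=manip.get_state();print(plane('wrist',[(255.1,177.7)],.059,s))
E
```

```text
[[ 0.5591 -0.0933  0.059 ]]
```

play_rows --plan '[[[1,0.04,0.0005,-0.002,0],[1,0.08,0.0005,-0.004,0],[1,0.105,0.0005,-0.0055,0],[1,0.114,0.0005,-0.006,0],[1,0.114,0.0005,-0.006,0],[1,0.114,0.0005,-0.006,0]]]'

```text
clock: 17.4
position: [0.5605, -0.0933, 0.0675]
ee_rot: [0.019, -0.689, 0.02, 0.724]
contact_force: [0.1, 0.3, -0.0]
width: -0.0001
```

play_rows --plan '[[[1,0.002,0,0,0],[1,0.004,0,0,0],[1,0.006,0,0,0],[1,0.008,0,0,0],[1,0.0095,0,0,0],[1,0.011,0,0,0],[1,0.011,0,0,0]]]'

```text
clock: 18.1
position: [0.5601, -0.0933, 0.0566]
ee_rot: [0.019, -0.69, 0.02, 0.724]
contact_force: [-0.4, -0.5, 3.6]
width: -0.0003
```

play_rows --plan '[[[1,0.0015,0,0,0],[1,0.003,0,0,0],[1,0.0043,0,0,0],[1,0.0045,0,0,0],[1,0.0045,0,0,0],[1,0.0045,0,0,0],[1,0.0045,0,0,0]]]'

```text
clock: 18.8
position: [0.5601, -0.0934, 0.0526]
ee_rot: [0.019, -0.69, 0.02, 0.723]
contact_force: [-1.1, 0.8, 5.3]
width: 0.0003
```

play_rows --plan '[[[1,0.0003,0,0,0],[1,0.0003,0,0,0],[1,0.0003,0,0,0],[1,0.0003,0,0,0],[1,0.0003,0,0,0],[1,0.0003,0,0,0],[1,0.0003,0,0,0],[1,0.0003,0,0,0],[1,0.0003,0,0,0],[1,0.0003,0,0,0]]]'

```text
clock: 19.8
position: [0.5602, -0.0934, 0.0526]
ee_rot: [0.019, -0.69, 0.02, 0.723]
contact_force: [-1.5, -0.1, 6.3]
width: 0.0001
```

```bash
python3 - <<'E'
from h import *
to((.468,-.2960,.18),-3.4)
im,d=manip.get_image('scene');crop(im,190,150,350,280,5,'s11.png')
E
```

```text
clk 19.8 pos [ 0.5602 -0.0934  0.0526] heading -183.1887629379408 toolx [-0.0474  0.0003 -0.9989] q6 1.3553804405618504 F [-1.4551 -0.13    6.3303] w 7.387958967132025e-05
shift [-0.1229  0.2077  0.0867] turn 0.2 (alt -179.8 )
```

View pics/s11.png

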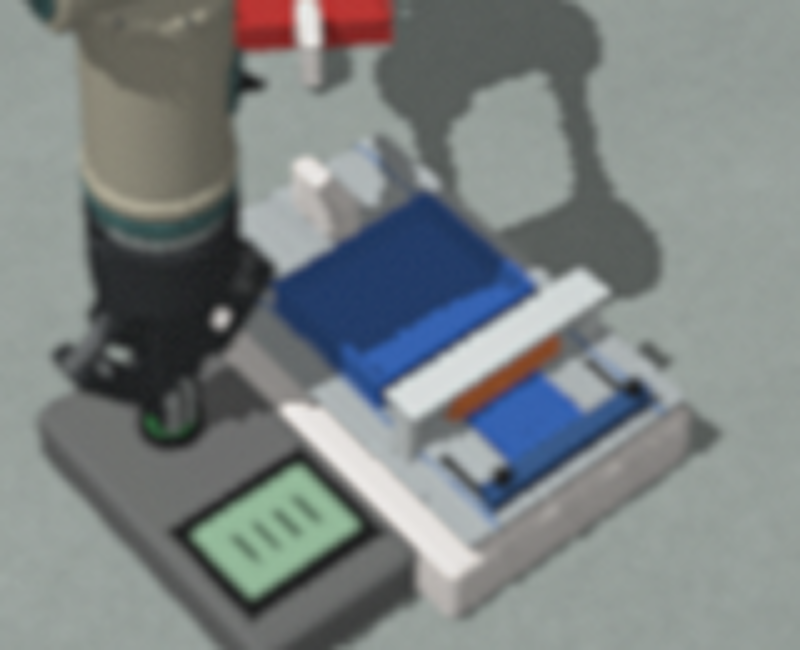

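play_rows --plan '[[[1,-0.01,0,0,0],[1,-0.05,0,0.003,0],[0.5,-0.08,0.02,0.01,0],[0,-0.09,0.06,0.03,0],[0,-0.09,0.1,0.045,0],[0,-0.09,0.145,0.065,0],[0,-0.09,0.18,0.08,0],[0,-0.09,0.208,0.085,0],[0,-0.09,0.208,0.085,0],[0,-0.09,0.208,0.085,0]]]'

```text
clock: 20.85
position: [0.4677, -0.2965, 0.1469]
ee_rot: [0.02, -0.69, 0.02, 0.724]
contact_force: [0.5, -0.2, 1.0]
width: 0.0853
```

```bash
python3 - <<'E'
from h import *
to((.468,-.2960,.025),-3.4)
s=manip.get_state()
im,d=manip.get_image('wrist');cv2.imwrite('pics/w12.png',im[:,:,::-1])
v,u=np.nonzero((d>0));P=cloud('wrist',np.c_[u,v],d,s)
k=(P[:,2]>.044)&(P[:,2]<.056)&(np.hypot(P[:,0]-.468,P[:,1]+.296)<.035);t=P[k];print(t.mean(0),cv2.minEnclosingCircle(t[:,:2].astype(np.float32)*1000))
im,d=manip.get_image('scene');crop(im,190,150,350,280,5,'s12.png')
E
```

```text
clk 20.85 pos [ 0.4677 -0.2965  0.1469] heading -183.28868545018685 toolx [-0.0477  0.0015 -0.9989] q6 0.9681275455906646 F [ 0.5313 -0.1502  0.9537] w 0.08525549563888855
shift [ 0.1217 -0.0006 -0.0061] turn 0.11 (alt -179.9 )
[ 0.4697 -0.2956  0.0501] ((468.63775634765625, -295.4309997558594), 17.205963134765625)
```

View pics/w12.png

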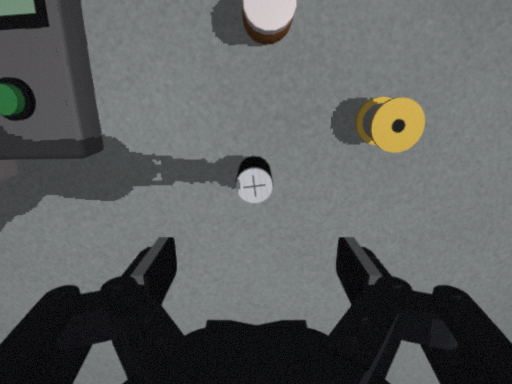

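View pics/s12.png

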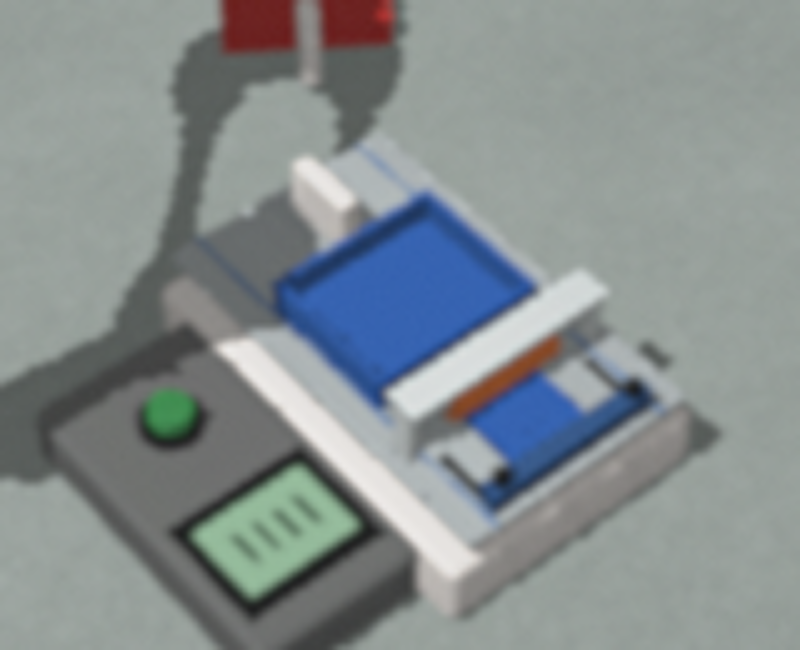

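play_rows --plan '[[[0,0.04,-0.001,-0.002,0],[0,0.08,-0.001,-0.004,0],[0,0.11,-0.001,-0.006,0],[0,0.1205,-0.001,-0.006,0],[0,0.1205,-0.001,-0.006,0],[1,0.1205,-0.001,-0.006,0],[1,0.1205,-0.001,-0.006,0],[1,0.1205,-0.001,-0.006,0],[1,0.1205,-0.001,-0.006,0],[1,0.1205,-0.001,-0.006,0],[1,0.1205,-0.001,-0.006,0],[1,0.1205,-0.001,-0.006,0]]]' --grip_force 30

```text
clock: 22.15
position: [0.4691, -0.295, 0.0276]
ee_rot: [0.019, -0.69, 0.02, 0.723]
contact_force: [-0.3, 1.7, 5.6]
width: 0.0339
```

play_rows --plan '[[[1,-0.03,0,0.0015,0],[1,-0.07,0,0.0035,0],[1,-0.11,0,0.0055,0],[1,-0.13,0,0.006,0],[1,-0.13,0,0.006,0],[1,-0.13,0,0.006,0]]]'

```text
clock: 22.75
position: [0.4686, -0.2944, 0.1575]
ee_rot: [0.019, -0.69, 0.02, 0.723]
contact_force: [-0.2, 1.2, -1.3]
width: 0.034
```

```bash
python3 - <<'E'
from h import *
to((.5985,.038,.155),-3.4)
im,d=manip.get_image('wrist');cv2.imwrite('pics/w13.png',im[:,:,::-1])
E
```

```text
clk 22.75 pos [ 0.4686 -0.2944  0.1575] heading -183.1843346475793 toolx [-0.0461  0.0003 -0.9989] q6 0.969321861324773 F [-0.2166  1.1547 -1.2816] w 0.033988405372674155
shift [-0.0034 -0.3391 -0.1112] turn 0.21 (alt -179.8 )
```

View pics/w13.png

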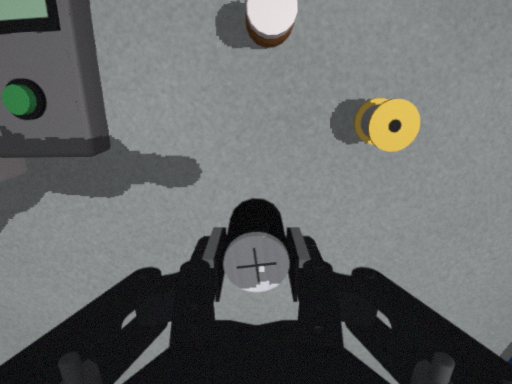

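play_rows --plan '[[[1,-0.002,-0.035,-0.012,0],[1,-0.003,-0.075,-0.025,0],[1,-0.004,-0.115,-0.038,0],[1,-0.005,-0.155,-0.051,0],[1,-0.005,-0.195,-0.064,0],[1,-0.006,-0.235,-0.077,0],[1,-0.006,-0.275,-0.09,0],[1,-0.006,-0.31,-0.102,0],[1,-0.006,-0.33,-0.109,0],[1,-0.006,-0.339,-0.1105,0],[1,-0.006,-0.339,-0.1105,0],[1,-0.006,-0.339,-0.1105,0]]]'

```text
clock: 24.0
position: [0.5965, 0.0374, 0.1559]
ee_rot: [0.019, -0.689, 0.02, 0.724]
contact_force: [0.7, -0.1, -1.9]
width: 0.0338
```

```bash
python3 - <<'E'
from h import *
to((.5975,.038,.105),-3.4)
for n in ('scene','wrist'):
    im,d=manip.get_image(n);cv2.imwrite(f'pics/{n}14.png',im[:,:,::-1]) if n=='wrist' else crop(im,190,120,350,240,5,'s14.png')
E
```

```text
clk 24.0 pos [0.5965 0.0374 0.1559] heading -183.19240689768185 toolx [-0.0501  0.0008 -0.9987] q6 1.5745714344295896 F [ 0.7059 -0.1282 -1.9019] w 0.033772483530659994
shift [ 0.0508 -0.0007 -0.0035] turn 0.2 (alt -179.8 )
```

View pics/s14.png

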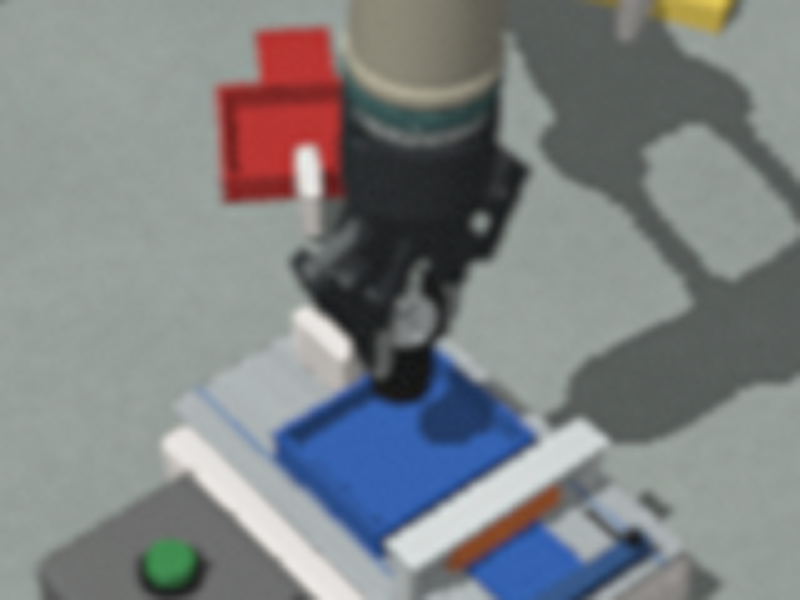

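View pics/wrist14.png

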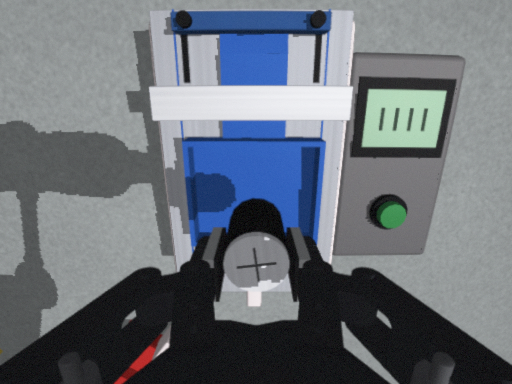

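play_rows --plan '[[[1,0.02,0,-0.0015,0],[1,0.038,0,-0.0025,0],[1,0.047,0,-0.0035,0],[1,0.052,0,-0.0035,0],[1,0.052,0,-0.0035,0],[1,0.052,0,-0.0035,0]]]'

```text
clock: 24.7
position: [0.5983, 0.0366, 0.1051]
ee_rot: [0.02, -0.69, 0.02, 0.723]
contact_force: [0.6, -0.9, -1.6]
width: 0.0336
```

play_rows --plan '[[[1,0.001,0,0,0],[1,0.002,0,0,0],[1,0.003,0,0,0],[1,0.004,0,0,0],[1,0.005,0,0,0],[1,0.005,0,0,0],[1,0.005,0,0,0]]]'

```text
clock: 25.4
position: [0.598, 0.0366, 0.1]
ee_rot: [0.02, -0.69, 0.02, 0.723]
contact_force: [0.6, -0.5, -1.2]
width: 0.0339
```

play_rows --plan '[[[1,0.0005,0,0,0],[1,0.001,0,0,0],[1,0.0015,0,0,0],[1,0.002,0,0,0],[1,0.002,0,0,0]]]'

```text
clock: 25.9
position: [0.598, 0.0366, 0.0982]
ee_rot: [0.02, -0.69, 0.02, 0.723]
contact_force: [-0.4, -0.3, 1.0]
width: 0.0337
```

play_rows --plan '[[[1,0.0005,0,0,0],[1,0.001,0,0,0],[1,0.001,0,0,0]]]'

```text
clock: 26.2
position: [0.598, 0.0366, 0.0975]
ee_rot: [0.02, -0.69, 0.02, 0.723]
contact_force: [-0.4, 0.2, 2.7]
width: 0.0337
```

play_rows --plan '[[[0.45,-0.0005,0,0,0],[0.45,-0.0005,0,0,0],[0.45,-0.0005,0,0,0],[0.45,-0.0005,0,0,0]]]'

```text
clock: 26.6
position: [0.598, 0.0366, 0.0978]
ee_rot: [0.02, -0.69, 0.02, 0.723]
contact_force: [-0.9, 0.3, 0.1]
width: 0.0468
```

```bash
python3 - <<'E'
from h import *
to((None,None,.2),-3.4)
im,d=manip.get_image('wrist');cv2.imwrite(f'pics/w15.png',im[:,:,::-1])
E
```

```text
clk 26.6 pos [0.598  0.0366 0.0978] heading -183.2793936534615 toolx [-0.0474  0.001  -0.9989] q6 1.5748231620628101 F [-0.9142  0.2721  0.0856] w 0.04681422826457465
shift [-0.1021  0.0002  0.0048] turn 0.12 (alt -179.9 )
```

View pics/w15.png

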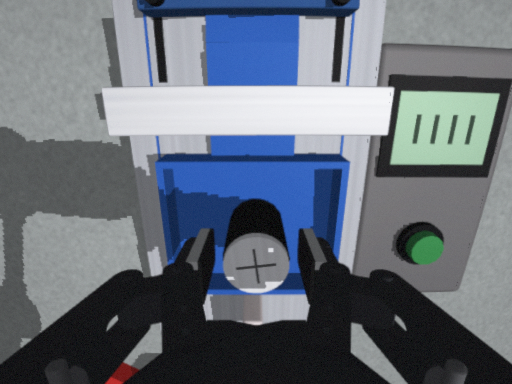

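play_rows --plan '[[[0.4,-0.005,0,0.0002,0],[0.4,-0.02,0,0.001,0],[0.4,-0.05,0,0.0025,0],[0.4,-0.09,0,0.0045,0],[0.4,-0.12,0,0.006,0],[0.4,-0.12,0.05,0.05,0],[0.4,-0.12,0.09,0.1,0],[0.4,-0.12,0.12,0.13,0],[0.4,-0.12,0.12,0.13,0]]]'

```text
clock: 27.55
position: [0.4638, -0.0774, 0.2247]
ee_rot: [0.02, -0.689, 0.021, 0.724]
contact_force: [0.5, 0.1, 0.3]
width: 0.0518
```

```bash
python3 - <<'E'
from h import *
s=manip.get_state();to((None,None,.2),-3.4)
im,d=manip.get_image('scene');crop(im,190,120,350,270,5,'s16.png')
m=mask(im,(45,90,40),(85,255,255),(200,210,245,250));print('key',plane('scene',[np.argwhere(m)[:,::-1].mean(0)],.057))
for n in ('scene','top'):
    im,d=manip.get_image(n)
    v,u=np.nonzero((d>0));P=cloud(n,np.c_[u,v],d);c=hsv(im)[v,u]
    b=(c[:,0]>100)&(c[:,0]<125)&(c[:,1]>120)&(abs(P[:,0]-.61)<.14)&(abs(P[:,1]-.04)<.07)&(P[:,2]>.065)&(P[:,2]<.1)
    t=P[b]; r=t[(t[:,2]>.085)&(t[:,0]<.66)];print(n,'rim',cv2.minAreaRect(r[:,:2].astype(np.float32)*1000),np.median(r,0))
    k=(P[:,2]>.112)&(P[:,2]<.13)&(np.hypot(P[:,0]-.598,P[:,1]-.037)<.03);t=P[k];print('captop',len(t),t.mean(0),cv2.minEnclosingCircle(t[:,:2].astype(np.float32)*1000))
    if len(t)>9: print(np.linalg.lstsq(np.c_[t[:,:2]-t[:,:2].mean(0),np.ones(len(t))],t[:,2],rcond=None)[0])
crop(im,210,110,310,210,6,'t16.png')
E
```

```text
clk 27.55 pos [ 0.4638 -0.0774  0.2247] heading -183.35694118518688 toolx [-0.0487 -0.0001 -0.9988] q6 1.331060998219085 F [0.5324 0.1105 0.2833] w 0.051813637597410346
shift [ 0.0247 -0.0001 -0.0012] turn 0.03 (alt -180.0 )
key [[ 0.5616 -0.0959  0.057 ]]
scene rim ((599.3790283203125, 37.09412384033203), (108.26832580566406, 93.28237915039062), 86.17729187011719) [0.6095 0.0173 0.0881]
captop 127 [0.5999 0.0341 0.1197] ((598.8377685546875, 34.19313049316406), 18.808000564575195)
[-0.0648  0.0555  0.1197]
top rim ((598.58056640625, 36.975311279296875), (106.33817291259766, 90.4085693359375), 86.7970962524414) [0.604  0.0479 0.0902]
captop 84 [0.5964 0.0341 0.1221] ((596.35400390625, 34.11750793457031), 17.758298873901367)
[ 0.0944 -0.0027  0.1221]
```

View pics/s16.png

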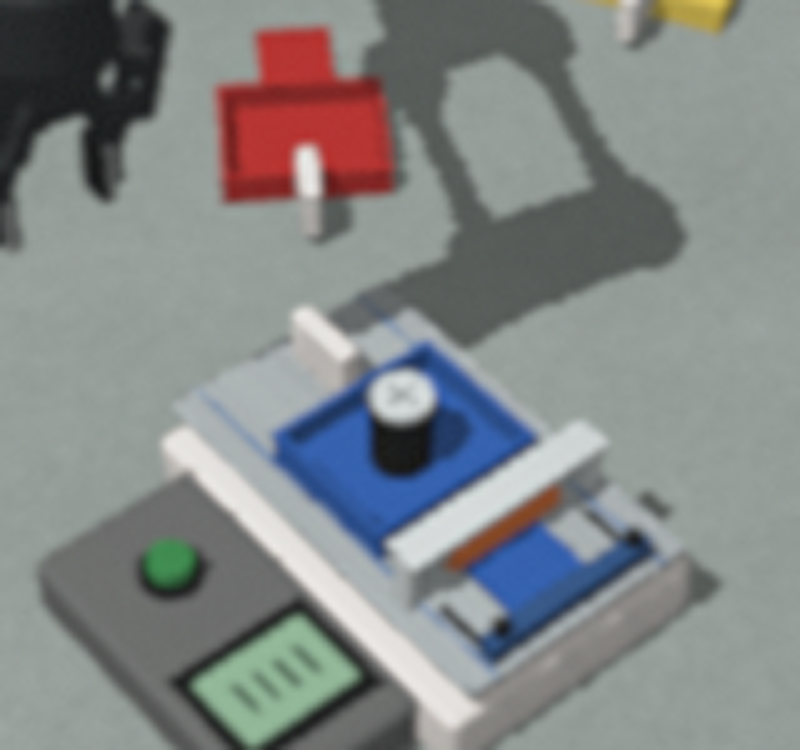

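View pics/t16.png

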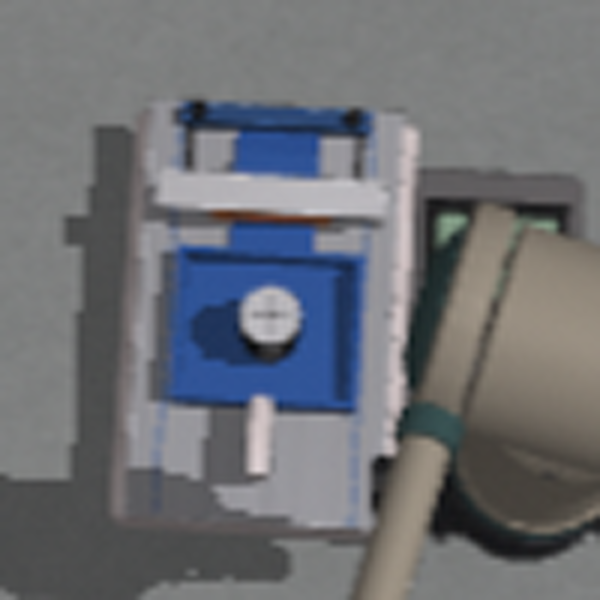

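play_rows --plan '[[[0.4,0,0,0,0],[0.4,0,0,0,0],[0.4,0,0,0,0],[0.4,0,0,0,0],[0.4,0,0,0,0]]]'

```text
clock: 28.2
position: [0.467, -0.0761, 0.2246]
ee_rot: [0.021, -0.69, 0.021, 0.723]
contact_force: [0.2, -0.2, 0.2]
width: 0.0515
```

```bash
python3 -c "
from rig import manip
print(manip.sign_off())"
```

```text
the job is handed in; nothing more can be done
None
```

I finished all the steps and handed the job in at about 28 s; no verdict is reported.

**What I did**
- **Dish:** I set it on the pan and slid it in under the roller. It stalled at the stop with 11.4 N in total on the wrist, of which about 7 N was roller drag. Then I let go.
- **Tare key:** I pressed it about 6.4 mm down (5.3 to 6.3 N measured) and held it for over a second.
- **Capacitor:** I set it down in the dish with about 4 N and released it.

**Last checks, from the pictures and depth**
- **Dish:** It lies on the pan, less than 1 mm off the pan's middle line and square within about 0.5°. The lip looks flush with the stop. Pixel size and calibration limit that to about 2 mm, so flushness rests mainly on the felt stall.
- **Capacitor:** It stands near the dish's middle, with its top 50 mm above the dish floor. Slope fits on its small top face gave 0.06 to 0.09 with opposite signs in the two views, so I take that as noise.
- **Key and arm:** The key is up again, and the arm is clear.
- **Jar and spool:** I never touched them. They stood upright when last seen; I did not measure them again.

**One flaw:** the tool tilted about 2.9° during the slide and could not be straightened. It tilts about the jaw axis, so it did not tip the dish or the capacitor.

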